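# Hang the inspection microscope on the spring-balanced arm

## Task

Take the hand-held inspection microscope out of its stand and hang it by its collar in the forked holder of the spring-balanced arm. Guide it gently and slowly down as the arm sinks under its weight, without forcing the arm, and let go only once the arm has settled and carries it, so that the arm neither drops nor springs up; leave the other things on the bench where they are.

Things in the scene. Friction and masses are not known exactly. Their poses are not given: they have to be found in the camera images.
- scope_grip (a point): Centre of the microscope's upper gripping barrel (34 mm in diameter, 70 mm tall), on its axis: 35 mm above the collar's top face, 43 mm above the collar's underside, 35 mm below the top end, 108 mm above the bottom end.
- scope_collar (a point): The centre of the underside of the microscope's collar, on its axis: the face that must rest in the holder.
- scope: The loose inspection microscope, a plain upright turned body 143 mm tall, 0.2 to 0.55 kg; origin at the centre of its bottom (lens) end, z up along it. Lens barrel 26 mm in diameter and 65 mm long, then a flat metal collar 48 mm in diameter and 8 mm thick, then the gripping barrel.
- stand: The fixed black block that holds the microscope at the start, 62 x 62 x 70 mm, origin under its centre, with an upright through hole 29 mm wide; the lens barrel stands in it and the collar rests on its top. A block of the same shape with a narrow hole holds a screwdriver.
- seat (a point): Centre of the holder's seat, on the top face of the fork plate. z up; x points outward from the arm's post, to the open side of the fork. The slot is 32 mm wide (y -16 to 16), from x = -17 mm to the open front; plate 8 mm thick, 72 mm wide. Lips 5 mm high stand round it: sides at y = 28 and -28, behind at x = -28, on both prong tips in front at x = 21 to 26.
- head: The moving forked holder that bears the seat; origin at its hinge, 75 mm behind the seat point and 18 mm below it. It stays level while the arm sinks. The whole arm also swings sideways about its post, with some friction, and stays where it is left.
- boom (a joint): Sinking of the arm, rad: 0 at the upper stop (unloaded; preload 0.6 N at the seat), lower stop 0.40; loaded, it settles somewhere between. Links 340 mm long, 0.16 rad above level at 0: the seat's height changes by 340 mm x (sin(0.16 - q) - sin 0.16), its distance from the post by 340 mm x (cos(0.16 - q) - cos 0.16). Springy, about 22 mm per N at the seat, damped; own weight balanced.
- breadboard: Bystander: white solderless breadboard 165 x 55 x 9 mm (15 mm at its chips) lying below the arm; origin under its centre.
- driver: Bystander: small screwdriver standing in the other block, 140 mm long, its top about 150 mm above the bench; origin at its lower end.
- meter: Bystander: hand multimeter 150 x 75 x 34 mm lying flat.
- battery_a: Bystander: block battery 49 x 27 x 18 mm lying flat.
- battery_b: Bystander: second block battery, the same size.
- tray: Bystander: open parts tray 100 x 150 x 30 mm.
- jar: Bystander: small closed jar 48 mm across and 60 mm tall.
- mouth (a point): Point in the fork's open mouth, 47 mm out (along x) from the seat centre, same height and axes. From x = 26 mm (of the seat) to here the slot flares to about 46 mm wide. The lens barrel enters here through the slot with the 48 mm collar held above the lips, until it is over the seat; then the collar settles down between the lips.
Mind the look-alikes: they are no part of the job. Leave any orange look-alike of the scope alone.

How it is judged:
By the outcome, as a careful person would: the job done as asked, in the order asked, and still so for the second after the job is handed in, with the robot touching nothing.
It also fails if it takes over 67 s, if anything falls off the work surface, if the arm or the gripper's body presses on something with over 40 N, if the wrist force passes 120 N, or if a joint passes its speed limit or range.

## Robot

A 6-joint arm with a two-finger parallel gripper is mounted at the origin on the work surface. World frame = base frame: x ahead of the robot, y to its left, z up, the work surface at z = 0. Lengths are in m, angles in rad, forces in N, time in s.
With the tool pointing down it reaches from about 0.35 to 0.85 m from the base axis. Payload 8.1 kg.
Tool frame: the origin (TCP) lies between the finger pads; the fingertips stand 11 mm ahead of it and the grasp point (between the pads) lies 8 mm behind it (tips_ahead is the z of the fingertips in the tool frame, in m); z points along the fingers, y is the line along which they close (so a half turn about z gives the same grasp; the last joint's range is limited). The gripper opens to 93 mm and grips with 3 to 60 N. Pads are 15 mm wide; open, the fingers measure 128 mm over their backs; the gripper's body (75 mm by 188 mm) begins 65 mm behind the grasp point.
Start: joints at [-1.354, 0.13, 1.488, -0, 1.523, -0.085], TCP at [0.178, -0.573, 0.23] pointing down, gripper open.
Joint ranges: [-2.96, 2.96], [-0.89, 2.26], [0.02, 2.5], [-1.34, 4.48], [0, 2.73], [-2.66, 2.66]. Speed limits (rad/s): [2.39, 2.39, 2.79, 3.14, 3.14, 3.14].

## Interface

Orientations are given as a rotation vector (axis times angle).
In Python, from plant import read_state, read_camera, close_job, tips_ahead gives the robot as it stands. The module is installed in compiled form; this text tells all that it offers.
- The arm moves only by the tool move_arm, never from a script. Its argument "plan" is a list of rows, each a list of 7 numbers: the turn, a rotation vector about the tool's x, y, z in units of 6 degrees (1.0 is 6 degrees), then the shift along the tool's x, y, z in units of 25 mm (1.0 is 25 mm), then the finger opening in mm, from 0 to 93. A call has exactly 10 rows; each row shifts and turns the commanded pose from where the row before left it, along the tool's axes as they then stand; what a row does not reach is not made up. A row lasts 1/10 s, in which the tool goes at most 50 mm and 8.59 degrees, less where a joint would pass 70% of its speed; a pose out of reach is approached as far as the arm can. A call is refused whole if a number of a shift passes 1 or a number of a turn 1, either way. A call with a gripper value outside its range is refused whole. The fingers move at their own pace and stop on an object; "force" is the grip in N (left out, the last holds). Time passes only in rows, so rows that do not move let the fingers close, or fill a call up. It gives the time, the measured TCP pose, the force, the opening and the grip force at its end, in the units of the state.
- read_state(): the state, without advancing time (a new reading comes with each control period).
- read_camera(name): name is "side" or "top"; returns a dict with "frame" (420x560x3 uint8, red, green, blue), "z_map" (420x560 float32, m along the optical axis (not along the pixel's ray), 0 where there is no reading), "fx", "fy", "cx", "cy" (pixels), "rvec" (rotation vector, rad) and "tvec" (3), from world to camera coordinates, as OpenCV has them. Camera axes: x right, y down, z forward; pixel columns grow to the right and rows downward; lengths in m; the calibration is good to about 2 mm. A picture is of the moment at which its call begins.
- close_job(): hands the job in; it is judged then, once.
The state is a dict: "t": time; "q": joint angles; "dq": joint speeds; "joint_torque": joint torques, N m; "tool_pos": TCP position; "orientation": TCP orientation; "force": force on the tool from outside, world axes, zero at the start; "wrist_torque": the same for the moment, N m; "opening": finger opening in m; "gripper_force": force on a finger pad.
Only numpy, scipy, OpenCV 4.12 (cv2) and the standard library are available. Lean on these libraries where they do the work, as an engineer would, in place of code of your own. Each camera call takes 0.05 s, during which the arm holds its last target. There are 200 camera calls.

## Working session

There is one attempt and no reset: what is moved stays moved. The work goes in short steps, Python scripts to look and compute and a tool call to move; the robot and the scene stay as the last step left them, time stands still between calls to the robot, and variables do not carry over. Pictures are saved under pics/ and viewed, at most 10 in all, crops included, and the job is handed in when it is done.

Besides the shell and the picture viewer there is one more tool, called after ">>>" as name(argument=value, ...), one argument or row to a line, values as JSON. move_arm: Moves the arm, as the interface text tells. Its arguments: {"type":"object","properties":{"plan":{"type":"array","items":{"type":"array","items":{"type":"number"}}},"force":{"type":"number"}},"required":["plan"]}

```bash
mkdir -p pics
cat > h.py <<'E'
import numpy as np,cv2
from plant import *
def cam(n):
    c=read_camera(n); R=cv2.Rodrigues(np.array(c['rvec'],float))[0]; c['R']=R; c['t']=np.array(c['tvec'],float).ravel(); return c
def cloud(c):
    z=c['z_map']; v,u=np.mgrid[:z.shape[0],:z.shape[1]]
    P=np.stack([(u-c['cx'])/c['fx']*z,(v-c['cy'])/c['fy']*z,z],-1)
    W=(P-c['t'])@c['R']; W[z==0]=np.nan; return W
def save(n,img,s=1): cv2.imwrite('pics/'+n,cv2.resize(img[...,::-1],None,fx=s,fy=s,interpolation=cv2.INTER_CUBIC))
def px(c,p):
    q=c['R']@np.array(p)+c['t']; return q[0]/q[2]*c['fx']+c['cx'],q[1]/q[2]*c['fy']+c['cy']
E
python3 - <<'E'
from h import *
s=read_state(); print(s)
for n in('top','side'):
    c=cam(n); save(n+'1.png',c['frame'],1.4); print(n,-c['R'].T@c['t'],c['R'][2],c['fx']); np.save(n+'1.npy',cloud(c)); np.save(n+'f.npy',c['frame'])
print(tips_ahead)
E
```

```text
{'t': 0.0, 'q': array([-1.35443161e+00,  1.31163923e-01,  1.48927961e+00,  9.56077517e-06,
        1.52300732e+00, -8.54201764e-02]), 'dq': array([-0.00088509, -0.00096564, -0.00022337, -0.00151366, -0.00056699,
       -0.00109686]), 'joint_torque': array([ 2.30771955e-03, -5.59843969e+01, -4.91753304e+01,  7.69975665e-02,
        3.53897712e-02, -1.89236553e-04]), 'tool_pos': array([ 0.17822847, -0.57233629,  0.22858561]), 'orientation': array([-3.10406207e+00, -4.71966232e-01,  1.75895591e-04]), 'force': array([ 0.03062311,  0.12036499, -0.85591528]), 'wrist_torque': array([0.010256  , 0.01436731, 0.00603385]), 'gripper_force': 0.0, 'opening': 0.09273915475843415}
top [0.50889577 0.14161051 1.21492136] [ 0.05856839  0.00318125 -0.99827833] 424.9650902639282
side [0.13119603 0.75669674 0.72703096] [ 0.43601498 -0.65087707 -0.62149013] 420.0488450872273
0.011
```

View pics/top1.png

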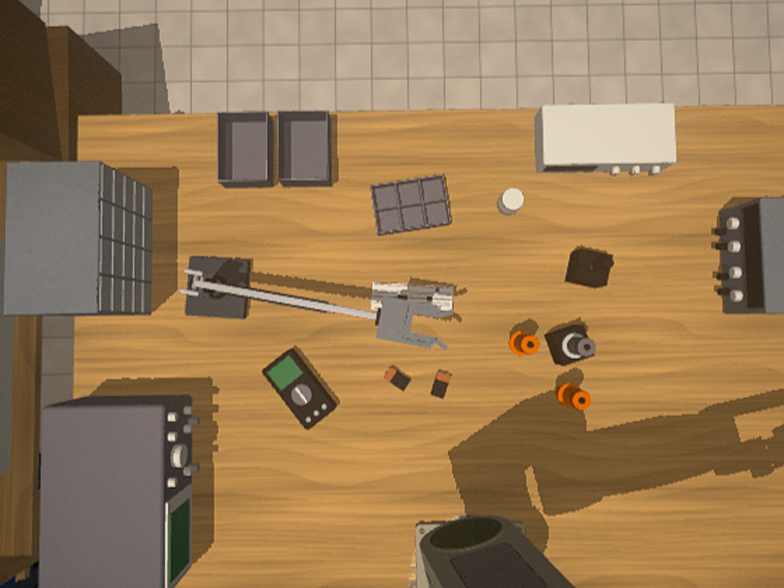

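View pics/side1.png

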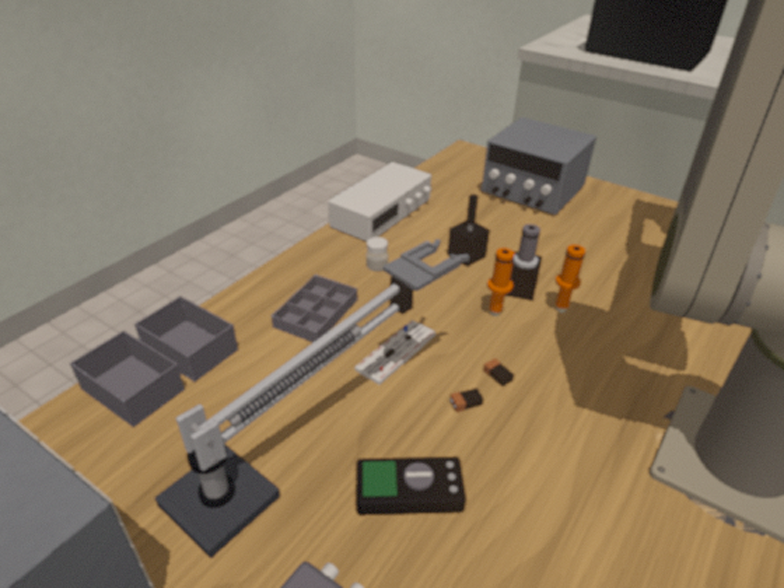

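The top view (784x588 view) shows the grey scope with its metal collar in the black block at (575,346). Look-alikes are the orange scopes at (524,343) and (575,398) and the screwdriver in the other black block at (590,267). The fork is at (410,325) with its mouth opening right toward (440,345). My choice is the grey one in the block. Next I'll measure it and take a close crop.

Run:
```python
from h import *
for n in('top','side'):
    W=np.load(n+'1.npy'); f=np.load(n+'f.npy')
    m=np.isfinite(W[...,2])
    def box(x0,x1,y0,y1,z0,z1): return m&(W[...,0]>x0)&(W[...,0]<x1)&(W[...,1]>y0)&(W[...,1]<y1)&(W[...,2]>z0)&(W[...,2]<z1)
    # approx scope position
    if n=='top':
        p=W[int(346/1.4),int(586/1.4)];print('scope top px',p, 'fork',W[int(322/1.4),int(395/1.4)],'oranges',W[int(345/1.4),int(531/1.4)],W[int(400/1.4),int(581/1.4)],'driver',W[int(258/1.4),int(605/1.4)])
        x,y=p[:2]
    for z0,z1 in((.142,.16),(.085,.14),(.074,.082),(.05,.072)):
        b=box(x-.045,x+.045,y-.045,y+.045,z0,z1); 
        if b.sum(): 
            q=W[b]; print(n,z0,b.sum(),q.mean(0).round(4),q.min(0).round(4),q.max(0).round(4), cv2.minEnclosingCircle(q[:,:2].astype(np.float32)))
    fz=W[int(322/1.4),int(395/1.4)] if n=='top' else fz
    b=box(fz[0]-.1,fz[0]+.08,fz[1]-.2,fz[1]+.06,fz[2]-.03,fz[2]+.03)
    q=W[b]; print('fork z hist',np.histogram(q[:,2],12))
    r=cv2.minAreaRect(q[:,:2].astype(np.float32)); print(r)
    v,u=np.where(b); print(u.min(),u.max(),v.min(),v.max())
f=np.load('topf.npy')
a=f[190:265,255:330];b=f[165:300,355:440]
save('crop1.png',np.hstack([cv2.resize(a,(390,390)),cv2.resize(b,(246,390))]))
```

```text
scope top px [ 0.46212533 -0.19754773  0.14684055] fork [0.50898116 0.14184387 0.22153978] oranges [ 0.46574059 -0.10094859  0.14357528] [ 0.36757045 -0.18837512  0.14265366] driver [ 0.62795041 -0.26563923  0.068649  ]
top 0.142 149 [ 0.4601 -0.1975  0.1482] [ 0.4446 -0.215   0.1422] [ 0.477  -0.1823  0.1533] ((0.4600800573825836, -0.19865721464157104), 0.01752142608165741)
top 0.085 82 [ 0.4622 -0.1861  0.1153] [ 0.4443 -0.2035  0.0858] [ 0.4768 -0.1806  0.1399] ((0.4608152508735657, -0.19696490466594696), 0.01732918806374073)
top 0.074 98 [ 0.4612 -0.1887  0.0782] [ 0.4327 -0.2307  0.0741] [ 0.4886 -0.1641  0.082 ] ((0.45797669887542725, -0.1973949670791626), 0.03783654794096947)
top 0.05 234 [ 0.4609 -0.1879  0.0673] [ 0.4207 -0.2386  0.0502] [ 0.4989 -0.1593  0.0719] ((0.4599156379699707, -0.19899767637252808), 0.04369404911994934)
fork z hist (array([  2,   8,  26,  19,   9,  13,  25, 225, 461, 241, 145,  24]), array([0.19730592, 0.20009619, 0.20288647, 0.20567674, 0.20846701,
       0.21125729, 0.21404756, 0.21683784, 0.21962811, 0.22241838,
       0.22520866, 0.22799893, 0.23
[... 449 characters left out ...]
)
side 0.074 81 [ 0.4557 -0.1864  0.0778] [ 0.4358 -0.2145  0.074 ] [ 0.4822 -0.172   0.0817] ((0.4604654014110565, -0.19592036306858063), 0.024983642622828484)
side 0.05 211 [ 0.4472 -0.1791  0.0644] [ 0.4216 -0.2364  0.0503] [ 0.496  -0.1598  0.0719] ((0.4581541419029236, -0.19887091219425201), 0.0439285933971405)
fork z hist (array([ 19,  17,  24,  39,  41,  20,  43, 104, 133, 529, 156, 106]), array([0.19203008, 0.19501609, 0.1980021 , 0.20098811, 0.20397413,
       0.20696014, 0.20994615, 0.21293216, 0.21591817, 0.21890419,
       0.2218902 , 0.22487621, 0.22786222]))
((0.5093927979469299, 0.12661238014698029), (0.15231503546237946, 0.07538153231143951), 79.2843017578125)
272 334 171 214
```

View pics/crop1.png

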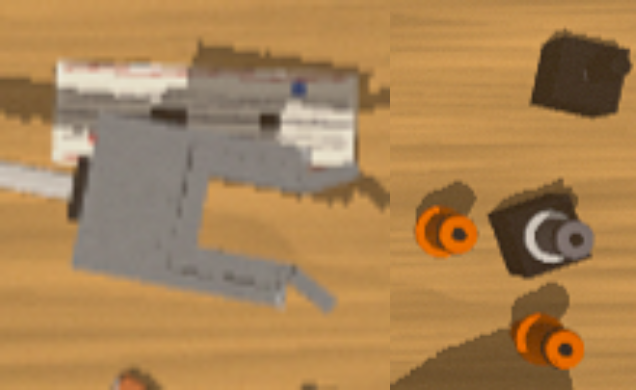

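The crop confirms the choice: the grey scope with a white collar sits in the black block at crop (560,235). The orange ones stand freely, and the other block holds the screwdriver. The fork mouth opens to the right and slightly down. Now I'll fix the fork frame.

```bash
cat >> h.py <<'E'
def fork(c,zp=.2205,seat0=(.51,.127),ang=-101,verbose=True):
    """project fork-coloured pixels (by height) onto plane zp; fork-axes estimate"""
    W=cloud(c); m=np.isfinite(W[...,2])&(abs(W[...,2]-zp)<.012)&(np.hypot(W[...,0]-seat0[0],W[...,1]-seat0[1])<.12)
    v,u=np.where(m); d=np.stack([(u-c['cx'])/c['fx'],(v-c['cy'])/c['fy'],np.ones(len(u))],-1)@c['R']
    C=-c['R'].T@c['t']; P=C+d*((zp-C[2])/d[:,2])[:,None]
    a=np.deg2rad(ang); ex=np.array([np.cos(a),np.sin(a)]); ey=np.array([-ex[1],ex[0]])
    L=(P[:,:2]-seat0)@np.stack([ex,ey],1)
    return L,ex,ey,W[m]
E
python3 - <<'E'
from h import *
for n in('top','side'):
    c=cam(n); L,ex,ey,w=fork(c); print(n,len(L),'z',np.median(w[:,2]))
    for x0 in np.arange(-80,90,8):
        y=np.sort(L[(abs(L[:,0]*1e3-x0)<4),1])*1e3
        if len(y)<3: continue
        g=np.diff(y);k=g.argmax(); print(x0,len(y),y[0].round(1),y[-1].round(1),'gap',y[k].round(1),y[k+1].round(1))
E
```

```text
top 1134 z 0.22135690564334443
-48 19 -14.2 14.2 gap 11.9 14.2
-40 82 -34.4 34.7 gap 32.4 34.2
-32 104 -35.9 35.9 gap -2.2 -0.3
-24 105 -35.7 35.3 gap 33.0 34.4
-16 104 -35.3 35.7 gap -6.5 -4.7
-8 106 -35.9 35.9 gap 25.8 27.7
0 105 -36.1 34.8 gap 32.5 34.0
8 106 -35.7 36.1 gap -33.0 -31.1
16 63 -35.9 35.4 gap -6.1 5.7
24 56 -35.1 35.8 gap -16.4 17.0
32 62 -36.1 35.6 gap -16.2 16.0
40 60 -36.3 35.0 gap -17.2 15.7
48 57 -35.5 35.8 gap -16.4 16.6
56 45 -36.1 34.8 gap -17.0 15.9
64 27 -29.5 29.9 gap -20.3 19.5
72 27 -33.2 33.5 gap -24.1 23.0
80 5 -29.7 33.9 gap -29.7 27.0
side 1075 z 0.22018074235088816
-56 32 -25.9 6.4 gap 5.0 6.4
-48 72 -42.8 31.5 gap 28.9 31.5
-40 87 -42.2 35.5 gap 31.4 32.8
-32 83 -42.6 35.3 gap -14.5 -12.0
-24 85 -42.1 35.1 gap 29.4 30.8
-16 81 -42.5 34.8 gap 29.2 30.7
-8 82 -42.9 35.9 gap 31.8 33.2
0 85 -42.3 40.0 gap 32.9 34.3
8 81 -42.7 39.9 gap 38.4 39.9
16 58 -42.2 41.2 gap -17.1 8.5
24 61 -43.0 40.9 gap -16.3 8.3
32 59 -42.0 40.8 gap -16.7 8.0
40 55 -42.9 40.6 gap -17.4 9.0
48 53 -41.9 40.3 gap -16.2 10.2
56 48 -38.8 40.2 gap -14.0 14.1
64 32 -41.7 29.6 gap -12.9 18.2
72 19 -38.2 32.4 gap -25.8 22.2
```

>>> move_arm(
  plan=[
    [0, 0, -1, 0, 0, 0, 55],
    [0, 0, -1, 0, 0, 0, 55],
    [0, 0, -1, 0, 0, 0, 55],
    [0, 0, -1, 0, 0, 0, 55],
    [0, 0, -1, 0, 0, 0, 55],
    [0, 0, -1, 0, 0, 0, 55],
    [0, 0, -1, 0, 0, 0, 55],
    [0, 0, -1, 0, 0, 0, 55],
    [0, 0, -1, 0, 0, 0, 55],
    [0, 0, -1, 0, 0, 0, 55],
  ],
)

```text
t: 1.2
tool_pos: [0.1783, -0.5727, 0.2293]
orientation: [-2.449, -1.967, -0.0]
force: [-0.2, -0.6, 0.5]
opening: 0.0549
gripper_force: 0.0
```

>>> move_arm(
  plan=[
    [0, 0, 0, 0.95, 0.43, 0, 55],
    [0, 0, 0, 0.95, 0.43, 0, 55],
    [0, 0, 0, 0.95, 0.43, 0, 55],
    [0, 0, 0, 0.95, 0.43, 0, 55],
    [0, 0, 0, 0.95, 0.43, 0, 55],
    [0, 0, 0, 0.95, 0.43, 0, 55],
    [0, 0, 0, 0.95, 0.43, 0, 55],
    [0, 0, 0, 0.95, 0.43, 0, 55],
    [0, 0, 0, 0.95, 0.43, 0, 55],
    [0, 0, 0, 0.95, 0.43, 0, 55],
  ],
)

```text
t: 2.2
tool_pos: [0.3359, -0.3639, 0.2295]
orientation: [-2.454, -1.962, -0.0]
force: [0.5, 0.8, -0.2]
opening: 0.0549
gripper_force: 0.0
```

>>> move_arm(
  plan=[
    [0, 0, 0, 0.95, 0.43, 0, 55],
    [0, 0, 0, 0.95, 0.43, 0, 55],
    [0, 0, 0, 0.95, 0.43, 0, 55],
    [0, 0, 0, 0.95, 0.43, 0, 55],
    [0, 0, 0, 0.95, 0.43, 0, 55],
    [0, 0, 0, 0.95, 0.43, 0, 55],
    [0, 0, 0, 0.95, 0.43, 0, 55],
    [0, 0, 0, 0.45, 0.43, 0, 55],
    [0, 0, 0, 0, 0, 0, 55],
    [0, 0, 0, 0, 0, 0, 55],
  ],
)

```text
t: 3.2
tool_pos: [0.4582, -0.211, 0.2294]
orientation: [-2.453, -1.962, 0.001]
force: [-0.6, 0.3, -0.0]
opening: 0.0551
gripper_force: 0.0
```

Run:
```python
from h import *
s=read_state(); print(s['tool_pos'],s['orientation'])
R=cv2.Rodrigues(s['orientation'])[0]
c=cam('side'); W=cloud(c); x,y=.4595,-.197
f=c['frame']; save('side2.png',f[110:250,280:480],3)
for z0,z1 in((.09,.135),):
    b=(abs(W[...,0]-x)<.03)&(abs(W[...,1]-y)<.03)&(W[...,2]>z0)&(W[...,2]<z1); q=W[b]; print(b.sum(),q.mean(0),cv2.minEnclosingCircle(q[:,:2].astype(np.float32)))
print('to scope, units', R.T@(np.array([x,y,.105])-s['tool_pos'])/.025)
```

```text
[ 0.45824839 -0.21101681  0.22943503] [-2.45286863e+00 -1.96249902e+00  1.09599822e-03]
177 [ 0.45638209 -0.18572098  0.11213631] ((0.4586597979068756, -0.19388321042060852), 0.017427420243620872)
to scope, units [ 0.55989671 -0.07099248  4.97723407]
```

View pics/side2.png

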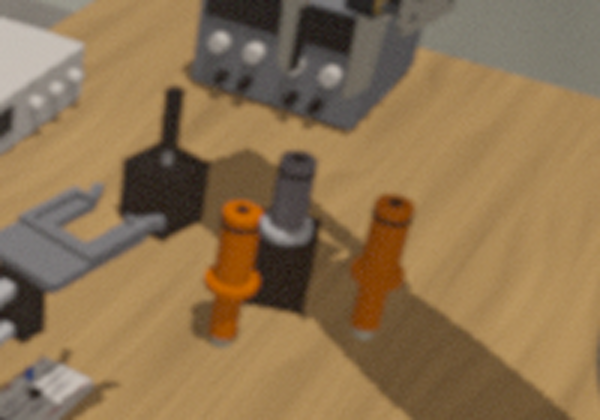

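The crop shows the grey scope in its block at (290,190), with the oranges at (238,250) and (385,260). The open fingers are above and behind it. Next: a small centring shift, then descend and grip.

>>> move_arm(
  plan=[
    [0, 0, 0, 0.57, -0.07, 0, 55],
    [0, 0, 0, 0, 0, 0.6, 55],
    [0, 0, 0, 0, 0, 0.6, 55],
    [0, 0, 0, 0, 0, 0.6, 55],
    [0, 0, 0, 0, 0, 0.6, 55],
    [0, 0, 0, 0, 0, 0.6, 55],
    [0, 0, 0, 0, 0, 0.6, 55],
    [0, 0, 0, 0, 0, 0.6, 55],
    [0, 0, 0, 0, 0, 0.5, 55],
    [0, 0, 0, 0, 0, 0.25, 55],
  ],
)

```text
t: 4.25
tool_pos: [0.4592, -0.196, 0.1041]
orientation: [-2.452, -1.961, 0.001]
force: [-0.9, -0.2, 0.4]
opening: 0.055
gripper_force: 0.0
```

>>> move_arm(
  force=25,
  plan=[
    [0, 0, 0, 0, 0, 0, 45],
    [0, 0, 0, 0, 0, 0, 40],
    [0, 0, 0, 0, 0, 0, 37],
    [0, 0, 0, 0, 0, 0, 35],
    [0, 0, 0, 0, 0, 0, 33],
    [0, 0, 0, 0, 0, 0, 30],
    [0, 0, 0, 0, 0, 0, 25],
    [0, 0, 0, 0, 0, 0, 20],
    [0, 0, 0, 0, 0, 0, 20],
    [0, 0, 0, 0, 0, 0, 20],
  ],
)

```text
t: 5.25
tool_pos: [0.4598, -0.1965, 0.1065]
orientation: [2.454, 1.962, -0.0]
force: [-3.1, 1.4, 6.0]
opening: 0.0336
gripper_force: 25.0
```

>>> move_arm(
  plan=[
    [0, 0, 0, 0, 0, -0.3, 20],
    [0, 0, 0, 0, 0, -0.7, 20],
    [0, 0, 0, 0, 0, -0.8, 20],
    [0, 0, 0, 0, 0, -0.8, 20],
    [0, 0, 0, 0, 0, -0.8, 20],
    [0, 0, 0, 0, 0, -0.8, 20],
    [0, 0, 0, 0, 0, -0.8, 20],
    [0, 0, 0, 0, 0, -0.8, 20],
    [0, 0, 0, 0, 0, -0.7, 20],
    [0, 0, 0, 0, 0, -0.5, 20],
  ],
)

```text
t: 6.25
tool_pos: [0.46, -0.1963, 0.282]
orientation: [2.453, 1.962, 0.001]
force: [0.3, -0.3, -4.2]
opening: 0.0336
gripper_force: 25.0
```

Run:
```python
from h import *
s=read_state(); p=s['tool_pos']; print(p,s['orientation'],s['force'],s['wrist_torque'],s['opening'])
R=cv2.Rodrigues(s['orientation'])[0]; print(R)
c=cam('side'); W=cloud(c); r=np.hypot(W[...,0]-p[0],W[...,1]-p[1]); q=W[(r<.04)&(W[...,2]<p[2]-.015)&(W[...,2]>.15)]
for lo in np.arange(-.105,-.01,.005):
    k=q[(q[:,2]-p[2]>=lo)&(q[:,2]-p[2]<lo+.005)]
    if len(k)>3: print(lo.round(3),len(k),(k.mean(0)-p).round(4),np.hypot(*(k[:,:2].max(0)-k[:,:2].min(0))).round(3))
C=-c['R'].T@c['t']
t=cam('top'); L,ex,ey,w=fork(t); print('zmed',np.median(w[:,2]))
S=L[abs(L[:,1])<.008]; print('slotback x',np.sort(S[:,0])[-6:])
seat=np.array([.51,.127])+.033*ex
for d in(.1,.047,0): print(d,'units',R.T@(np.r_[seat+d*ex,p[2]]-p)/.025, seat+d*ex)
```

```text
[ 0.45999722 -0.19630934  0.28201236] [2.45307822e+00 1.96164605e+00 6.85990041e-04] [ 0.28844027 -0.33397123 -4.18094838] [-0.02183979 -0.05944964 -0.03041832] 0.03359496019542675
[[ 2.19908283e-01  9.75520275e-01  7.34390535e-04]
 [ 9.75520550e-01 -2.19908180e-01 -2.18967915e-04]
 [-5.21091552e-05  7.64565917e-04 -9.99999706e-01]]
-0.105 6 [-1.000e-04  4.200e-03 -1.017e-01] 0.02
-0.1 12 [-0.0019  0.0056 -0.0972] 0.022
-0.095 10 [-0.0019  0.0072 -0.0926] 0.019
-0.09 16 [-0.0022  0.0073 -0.0876] 0.028
-0.085 17 [-0.0026  0.0089 -0.0825] 0.027
-0.08 17 [-0.0025  0.0092 -0.0775] 0.025
-0.075 19 [-0.0025  0.0079 -0.0727] 0.027
-0.07 21 [-0.0023  0.0073 -0.0677] 0.03
-0.065 20 [-0.003   0.0074 -0.062 ] 0.028
-0.06 16 [-0.0023  0.0081 -0.0573] 0.025
-0.055 18 [-0.0024  0.0073 -0.0525] 0.029
-0.05 19 [-0.0032  0.008  -0.0475] 0.026
-0.045 9 [-0.002   0.0099 -0.0437] 0.022
-0.04 11 [-0.004   0.0156 -0.0365] 0.045
-0.035 40 [-0.0035  0.0152 -0.0325] 0.053
-0.03 70 [-0.0034  0.0084 -0.0282] 0.063
-0.025 25 [-0.0049  0.0096 -0.0222] 0.038
-0.02 24 [-0.0033  0.0115 -0.0173] 0.032
zmed 0.22123483233911698
slotback x [0.01049481 0.0109059  0.01131687 0.01172773 0.01213848 0.01238244]
0.1 units [ 7.73798896e+00 -7.34623372e-01 -9.64888343e-04] [ 0.4846224  -0.00355642]
0.047 units [ 9.85705185e+00 -7.97650555e-01 -1.12349940e-03] [0.49473528 0.04846983]
0 units [ 1.17362208e+01 -8.53542586e-01 -1.26415449e-03] [0.5037033 0.0946063]
```

>>> move_arm(
  plan=[
    [0, 0, 0, 0.5, -0.07, 0, 20],
    [0, 0, 0, 0.9, -0.09, 0, 20],
    [0, 0, 0, 0.95, -0.09, 0, 20],
    [0, 0, 0, 0.95, -0.09, 0, 20],
    [0, 0, 0, 0.95, -0.09, 0, 20],
    [0, 0, 0, 0.95, -0.09, 0, 20],
    [0, 0, 0, 0.95, -0.09, 0, 20],
    [0, 0, 0, 0.9, -0.08, 0, 20],
    [0, 0, 0, 0.5, -0.04, 0, 20],
    [0, 0, 0, 0.19, 0, 0, 20],
  ],
)

```text
t: 7.35
tool_pos: [0.4841, -0.0021, 0.2798]
orientation: [-2.451, -1.963, 0.002]
force: [-1.0, -0.0, -4.0]
opening: 0.0336
gripper_force: 25.0
```

Run:
```python
from h import *
s=read_state(); p=s['tool_pos']; print(p,s['force'])
R=cv2.Rodrigues(s['orientation'])[0]
t=cam('side'); save('side3.png',t['frame'][100:260,220:440],3)
a=np.deg2rad(-101); ex=np.array([np.cos(a),np.sin(a)]); seat=np.array([.51,.127])+.032*ex
W=cloud(t); r=np.hypot(W[...,0]-p[0],W[...,1]-p[1]); q=W[(r<.03)&(W[...,2]<p[2]-.05)&(W[...,2]>p[2]-.09)]; print('barrel circle c-p',np.array(cv2.minEnclosingCircle(q[:,:2].astype(np.float32))[0])-p[:2])
for d in(.047,0): print(d,'units',R.T@(np.r_[seat+d*ex,p[2]]-p)/.025, seat+d*ex)
```

```text
[ 0.48413365 -0.00211254  0.27982428] [-1.04160993 -0.01909616 -4.02505296]
barrel circle c-p [-0.00146129  0.00153206]
0.047 units [ 2.10705550e+00 -2.88384459e-02  1.04088461e-04] [0.49492609 0.04945145]
0 units [ 3.98631737e+00 -8.15146867e-02  2.43901295e-04] [0.50389411 0.09558793]
```

View pics/side3.png

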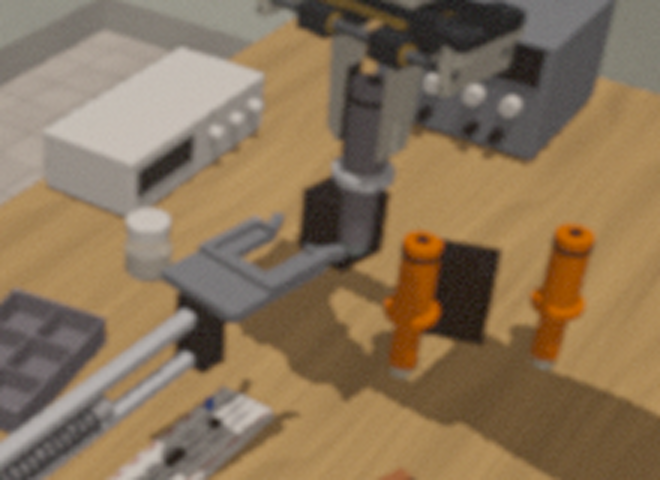

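The scope hangs upright in the fingers at (360,170). Its collar is above the fork plane and lined up with the fork mouth at (300,240). I'll go in slowly over the seat.

>>> move_arm(
  plan=[
    [0, 0, 0, 0.4, -0.01, 0, 20],
    [0, 0, 0, 0.4, -0.01, 0, 20],
    [0, 0, 0, 0.4, -0.01, 0, 20],
    [0, 0, 0, 0.4, -0.01, 0, 20],
    [0, 0, 0, 0.4, -0.01, 0, 20],
    [0, 0, 0, 0.4, -0.01, 0, 20],
    [0, 0, 0, 0.4, -0.01, 0, 20],
    [0, 0, 0, 0.4, -0.01, 0, 20],
    [0, 0, 0, 0.4, 0, 0, 20],
    [0, 0, 0, 0.4, 0, 0, 20],
  ],
)

```text
t: 8.4
tool_pos: [0.5048, 0.0953, 0.2809]
orientation: [-2.453, -1.962, 0.0]
force: [-0.4, -0.2, -4.1]
opening: 0.0336
gripper_force: 25.0
```

>>> move_arm(
  plan=[
    [0, 0, 0, 0, 0, 0.05, 20],
    [0, 0, 0, 0, 0, 0.05, 20],
    [0, 0, 0, 0, 0, 0.05, 20],
    [0, 0, 0, 0, 0, 0.05, 20],
    [0, 0, 0, 0, 0, 0.05, 20],
    [0, 0, 0, 0, 0, 0, 20],
    [0, 0, 0, 0, 0, 0, 20],
    [0, 0, 0, 0, 0, 0, 20],
    [0, 0, 0, 0, 0, 0, 20],
    [0, 0, 0, 0, 0, 0, 20],
  ],
)

```text
t: 9.4
tool_pos: [0.5047, 0.0944, 0.2747]
orientation: [2.454, 1.962, 0.0]
force: [1.1, 0.2, -4.7]
opening: 0.0338
gripper_force: 25.0
```

Run:
```python
from h import *
s=read_state(); p=s['tool_pos']; print(p,s['force'],s['wrist_torque'])
R=cv2.Rodrigues(s['orientation'])[0]
t=cam('side'); save('side4.png',t['frame'][130:230,230:370],5)
t2=cam('top'); L,ex,ey,w=fork(t2); print('zmed',np.median(w[:,2]))
for x0 in(-32,-24,50): 
    y=L[abs(L[:,0]*1e3-x0)<4,1]*1e3; print(x0,y.min(),y.max())
q=w[(w[:,1]>.14)]; print('rear plate z',np.median(q[:,2]))
seat=np.array([.51,.127])+.032*ex
print('units',R.T@(np.r_[seat,p[2]]-p)/.025)
```

```text
[0.50467614 0.09443999 0.27468766] [ 1.05452874  0.17502928 -4.68211769] [-0.03965254 -0.08057221  0.06228097]
zmed 0.22140612212912456Traceback (most recent call last):
  File "<stdin>", line 7, in <module>
    return umr_minimum(a, axis, None, out, keepdims, initial, where)
ValueError: zero-size array to reduction operation minimum which has no identity
```

View pics/side4.png

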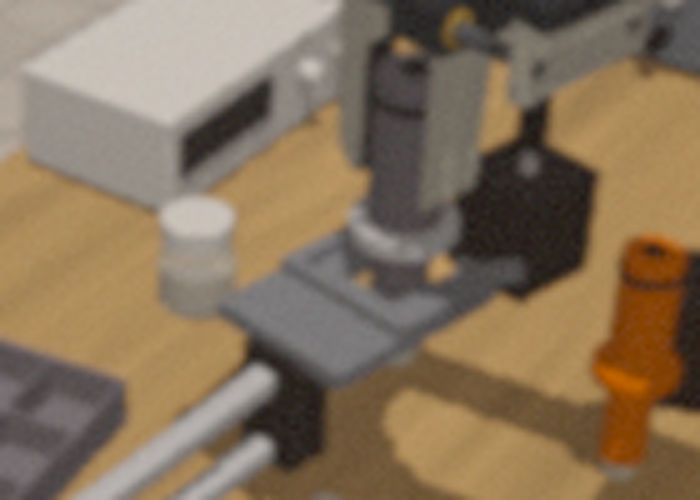

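The collar is directly over the seat at (400,230), inside the lips' outline, and the barrel is in the slot. I'll lower it gently.

>>> move_arm(
  plan=[
    [0, 0, 0, 0, 0, 0.05, 20],
    [0, 0, 0, 0, 0, 0.05, 20],
    [0, 0, 0, 0, 0, 0.05, 20],
    [0, 0, 0, 0, 0, 0.05, 20],
    [0, 0, 0, 0, 0, 0.05, 20],
    [0, 0, 0, 0, 0, 0.05, 20],
    [0, 0, 0, 0, 0, 0.05, 20],
    [0, 0, 0, 0, 0, 0.05, 20],
    [0, 0, 0, 0, 0, 0.05, 20],
    [0, 0, 0, 0, 0, 0.05, 20],
  ],
)

```text
t: 10.5
tool_pos: [0.5047, 0.0944, 0.2621]
orientation: [2.454, 1.962, 0.0]
force: [-0.2, 0.2, -5.4]
opening: 0.0339
gripper_force: 25.0
```

>>> move_arm(
  plan=[
    [0, 0, 0, 0, 0, 0.04, 20],
    [0, 0, 0, 0, 0, 0.04, 20],
    [0, 0, 0, 0, 0, 0.04, 20],
    [0, 0, 0, 0, 0, 0.04, 20],
    [0, 0, 0, 0, 0, 0.04, 20],
    [0, 0, 0, 0, 0, 0.04, 20],
    [0, 0, 0, 0, 0, 0.04, 20],
    [0, 0, 0, 0, 0, 0.04, 20],
    [0, 0, 0, 0, 0, 0.04, 20],
    [0, 0, 0, 0, 0, 0.04, 20],
  ],
)

```text
t: 11.5
tool_pos: [0.5047, 0.0944, 0.2521]
orientation: [2.454, 1.962, 0.0]
force: [-0.2, -1.3, -2.6]
opening: 0.034
gripper_force: 25.0
```

```bash
cat > chk.py <<'E'
from h import *
import sys
s=read_state(); p=s['tool_pos']; print(p,s['force'],s['wrist_torque'])
R=cv2.Rodrigues(s['orientation'])[0]; zc=p[2]-.0355
c=cam('side'); save(sys.argv[1],c['frame'][130:250,230:370],5)
W=cloud(c); a=np.deg2rad(-101); ex=np.array([np.cos(a),np.sin(a)]); ey=np.array([-ex[1],ex[0]])
d=W[...,:2]-p[:2]; X=d@ex; Y=d@ey
# rear plate, behind the collar
m=(X<-.034)&(X>-.07)&(abs(Y)<.03)&(abs(W[...,2]-zc)<.04)
print('plate z',np.median(W[m][:,2]),m.sum(),'collar underside by TCP',zc)
n=(abs(W[...,2]-zc)<.025)&(X>-.09)&(X<-.03)&(abs(Y)<.06)&(W[...,2]>np.median(W[m][:,2])-.004)
print('rear plate Y range',Y[n].min(),Y[n].max(),'X min',X[n].min())
E
python3 chk.py s5.png
```

```text
[0.50466328 0.09442745 0.25209684] [-0.15425243 -1.30080517 -2.62227381] [-0.20041013 -0.05542843  0.02813387]
plate z 0.21091152168865315 343 collar underside by TCP 0.2165968416064222
rear plate Y range -0.03810099303989966 0.03636182749218465 X min -0.07595384856592559
```

View pics/s5.png

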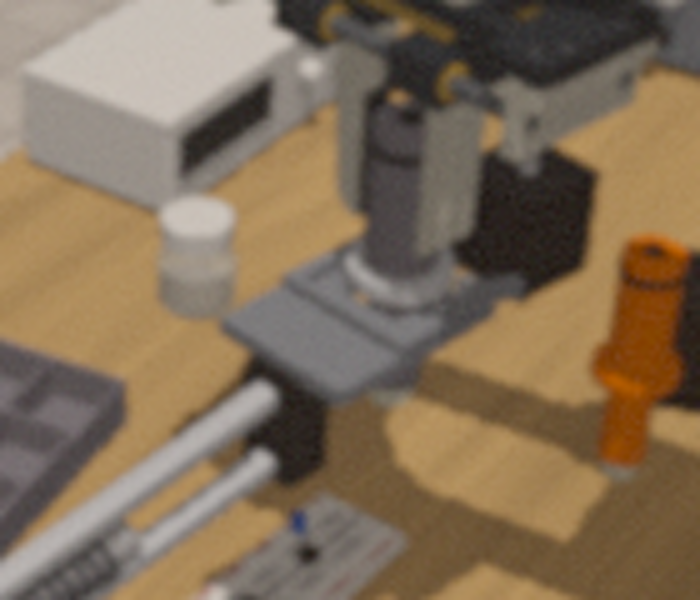

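The collar seems to sit about 5 mm above the plate, so it is probably resting on a lip. I'll locate the lips relative to the collar.

Run:
```python
from h import *
s=read_state(); p=s['tool_pos']; zc=p[2]-.0355
Ws=[cloud(cam('side')) for _ in range(4)]; W=np.nanmedian(Ws,0)
a=np.deg2rad(-101); ex=np.array([np.cos(a),np.sin(a)]); ey=np.array([-ex[1],ex[0]])
d=W[...,:2]-p[:2]; X=d@ex*1e3; Y=d@ey*1e3; Z=(W[...,2]-.211)*1e3
for x0 in range(-80,60,4):
    r=[]
    for y0 in range(-44,44,8):
        m=(X>=x0)&(X<x0+4)&(Y>=y0)&(Y<y0+8)&(abs(Z)<35); r.append('%4.0f'%np.median(Z[m]) if m.sum()>1 else '   .')
    print('%4d'%x0,' '.join(r))
m=(Z>8)&(Z<15)&(np.hypot(X,Y)<32); print('collar',m.sum(),X[m].min(),X[m].max(),Y[m].min(),Y[m].max())
for y0,y1 in((-34,-30),(30,36)):pass
# front edges of prongs: end of plate before flare and Y edges
for x0 in(-60,-50,-40):
    m=(abs(X-x0)<4)&(abs(Z)<4); print(x0,'Y edges',np.percentile(Y[m],[0,2,98,100]).round(1))
m=(abs(Z)<5)&(abs(Y)<30)&(X<-30); print('rear X',np.percentile(X[m],[0,2,5]))
```

```text
-80    .    .    .  -20  -17  -13   -8  -14    .    .    .
 -76   -5   -3   -3  -10   -4   -5   -4   -4   -3   -4    .
 -72   -2   -0   -0  -23   -0    0   -1   -1    0   -0    .
 -68   -5   -0    0  -19   -0   -0   -0   -0    0   -0    .
 -64   -4   -0   -0  -21   -0   -0   -1   -0   -1   -0    .
 -60   -4   -0   -1   -1   -1   -0   -1   -1   -0   -0    .
 -56   -6   -1   -0   -0    0   -0   -0   -0   -0   -0    .
 -52   -5   -1   -0   -0    0   -0   -0   -0   -0   -0    .
 -48   -5   -0    0   -1   -0   -0   -1   -1   -0   -1    .
 -44   -5   -1   -0   -1   -1   -0   -0   -0    0   -1    .
 -40   -4    1    1    2    1    1    2   -0    1    0    .
 -36   -1    5    5    4    5    5    5    5    4    4    .
 -32   -4    5    .    5    .    4    .    4    5    5    .
 -28    2    4   -0    0    .   -0   -0    1    2    5    .
 -24   -1    4    .   -0    7    8    6   -0    0    5    .
 -20   -1    5   -1    8    8   12   12   -0   -0    5    .
 -16   -3    5   -1    8   21   23   22   11   -0    4    .
 -12    2    1    6   12   20   -6    2   22    6    4    .
  -8   -2    5    8  
[... 563 characters left out ...]
    .    .    .
  32    .   -4    0    .    .    .    .    .    .    .    .
  36    .   -2   -0    .    .    .    .    .    .    .    .
  40    .   -3    .    .    .    .    .    .    .    .    .
  44    .    .    .    .    .    .    .    .    .    .    .
  48    .    .    .    .    .    .    .    .    .    .    .
  52    .    .    .    .    .    .    .    .    .    .    .
  56    .    .    .    .    .    .    .    .    .    .    .
collar 123 -22.598653671762868 23.315138542499284 -22.728712602154456 22.70183877504587
-60 Y edges [ -36.8  -36.4 1696.3 1698.8]
-50 Y edges [ -36.5  -36.1 1696.7 1701.4]
-40 Y edges [ -36.8  -36.1 1266.5 1700.7]
rear X [-560.60859304 -556.46313318 -552.95327604]
```

The map shows the rear lip at X≈-38 to -30 and the front lips starting at X≈18, relative to the tool. The collar is about 3 mm too far out and rests on the front lips; sideways it is centred. I'll lift it off gently, move it in about 4 mm and lower again.

>>> move_arm(
  plan=[
    [0, 0, 0, 0, 0, -0.06, 20],
    [0, 0, 0, 0, 0, -0.06, 20],
    [0, 0, 0, 0, 0, -0.06, 20],
    [0, 0, 0, 0, 0, -0.06, 20],
    [0, 0, 0, 0, 0, -0.06, 20],
    [0, 0, 0, 0, 0, -0.06, 20],
    [0, 0, 0, 0, 0, -0.06, 20],
    [0, 0, 0, 0, 0, -0.06, 20],
    [0, 0, 0, 0, 0, -0.06, 20],
    [0, 0, 0, 0, 0, -0.06, 20],
  ],
)

```text
t: 12.75
tool_pos: [0.5046, 0.0944, 0.2672]
orientation: [-2.454, -1.962, 0.0]
force: [-0.9, -0.0, -4.4]
opening: 0.0338
gripper_force: 25.0
```

>>> move_arm(
  plan=[
    [0, 0, 0, 0.06, 0, 0, 20],
    [0, 0, 0, 0.06, 0, 0, 20],
    [0, 0, 0, 0.05, 0, 0, 20],
    [0, 0, 0, 0, 0, 0.05, 20],
    [0, 0, 0, 0, 0, 0.05, 20],
    [0, 0, 0, 0, 0, 0.05, 20],
    [0, 0, 0, 0, 0, 0.05, 20],
    [0, 0, 0, 0, 0, 0.05, 20],
    [0, 0, 0, 0, 0, 0.05, 20],
    [0, 0, 0, 0, 0, 0.05, 20],
  ],
)

```text
t: 13.75
tool_pos: [0.5056, 0.0985, 0.2582]
orientation: [-2.454, -1.962, 0.0]
force: [0.4, -0.7, -4.3]
opening: 0.0339
gripper_force: 25.0
```

>>> move_arm(
  plan=[
    [0, 0, 0, 0, 0, 0.04, 20],
    [0, 0, 0, 0, 0, 0.04, 20],
    [0, 0, 0, 0, 0, 0.04, 20],
    [0, 0, 0, 0, 0, 0.04, 20],
    [0, 0, 0, 0, 0, 0.04, 20],
    [0, 0, 0, 0, 0, 0.04, 20],
    [0, 0, 0, -0.005, 0, 0.04, 20],
    [0, 0, 0, -0.005, 0, 0.04, 20],
    [0, 0, 0, -0.005, 0, 0.04, 20],
    [0, 0, 0, -0.005, 0, 0.04, 20],
  ],
)

```text
t: 14.75
tool_pos: [0.5055, 0.0981, 0.2483]
orientation: [2.454, 1.962, 0.0]
force: [0.5, -0.6, -3.8]
opening: 0.0336
gripper_force: 25.0
```

```bash
cat > grid.py <<'E'
from h import *
s=read_state(); p=s['tool_pos']; zc=p[2]-.0355
print(s['t'],p,s['force'],s['wrist_torque'],'collar',zc)
W=cloud(cam('side'))
a=np.deg2rad(-101); ex=np.array([np.cos(a),np.sin(a)]); ey=np.array([-ex[1],ex[0]])
d=W[...,:2]-p[:2]; X=d@ex*1e3; Y=d@ey*1e3; m=(X>-68)&(X<-44)&(abs(Y)<30)&(abs(W[...,2]-zc)<.035); zp=np.median(W[m][:,2]); print('plate',zp)
Z=(W[...,2]-zp)*1e3
for x0 in list(range(-80,-68,4))+list(range(-44,32,4)):
    r=[]
    for y0 in range(-44,44,8):
        m=(X>=x0)&(X<x0+4)&(Y>=y0)&(Y<y0+8)&(abs(Z)<25); r.append('%4.0f'%np.median(Z[m]) if m.sum()>1 else '   .')
    print('%4d'%x0,' '.join(r))
E
python3 grid.py
```

```text
14.75 [0.50551945 0.09806174 0.2483356 ] [ 0.53497341 -0.62775892 -3.80955746] [-0.14908633 -0.16704095  0.00741894] collar 0.21283559971936464
plate 0.21155487829548827
 -80    .    .    .  -11  -17  -12   -8  -17    .    .    .
 -76    .    .    .  -13  -13   -7   -7  -13    .    .    .
 -72   -4   -2   -1   -5   -4   -2   -3   -2   -4   -3    .
 -44   -3    0    0   -1    0    1   -1    1    1    0    .
 -40   -2   -0    0    0    1    1   -1    0    2    1    .
 -36   -1    1    2    1    1    2    2    3    2    3    .
 -32    0    5    5    6    5    6    5    5    5    5    .
 -28    1    5    .    5    .    .    .    .    .    5    .
 -24   -2    5    .    1    4    4    3    .    4    5    .
 -20    2    5    .    3    5   10    7    4    0    6    .
 -16    2    4    1    4   17   15   15    7    1    5    .
 -12   -3    4    2    8   15    .    .    9   -0    4    .
  -8   -4    4    4   12    1    .    .    8    6    4    .
  -4    2    4    4   13    .    .    .    .    7    5    .
   0   -2    5    2   12    .    .    .    .    .    5    .
   4    1    5    6   11    .    .    .    .    .    5    .
   8    2    5    3    8    .    .    .    .    .    .    .
  12   -1    6    1    8    .    .    .    .    .    .    .
  16   -1    5    .    1    8    .    .    .    .    .    .
  20    0    6    4    1    9    .    .    .    .    .    .
  24   -0   -1    4    .    .    .    .    .    .    .    .
  28    .    .    .    .    .    .    .    .    .    .    .
```

The collar is now down between the lips, about 1 mm of apparent gap and on the plate. I'll follow it down, moving outward as the arm sinks.

>>> move_arm(
  plan=[
    [0, 0, 0, -0.006, 0, 0.05, 20],
    [0, 0, 0, -0.006, 0, 0.05, 20],
    [0, 0, 0, -0.006, 0, 0.05, 20],
    [0, 0, 0, -0.006, 0, 0.05, 20],
    [0, 0, 0, -0.006, 0, 0.05, 20],
    [0, 0, 0, -0.006, 0, 0.05, 20],
    [0, 0, 0, -0.006, 0, 0.05, 20],
    [0, 0, 0, -0.006, 0, 0.05, 20],
    [0, 0, 0, -0.006, 0, 0.05, 20],
    [0, 0, 0, -0.006, 0, 0.05, 20],
  ],
)

```text
t: 15.8
tool_pos: [0.5052, 0.0967, 0.2358]
orientation: [-2.454, -1.962, -0.0]
force: [-0.2, 0.2, -2.5]
opening: 0.0338
gripper_force: 25.0
```

>>> move_arm(
  plan=[
    [0, 0, 0, -0.004, 0, 0.05, 20],
    [0, 0, 0, -0.004, 0, 0.05, 20],
    [0, 0, 0, -0.004, 0, 0.05, 20],
    [0, 0, 0, -0.004, 0, 0.05, 20],
    [0, 0, 0, -0.004, 0, 0.05, 20],
    [0, 0, 0, -0.004, 0, 0.05, 20],
    [0, 0, 0, -0.004, 0, 0.05, 20],
    [0, 0, 0, -0.004, 0, 0.05, 20],
    [0, 0, 0, -0.004, 0, 0.05, 20],
    [0, 0, 0, -0.004, 0, 0.05, 20],
  ],
)

```text
t: 16.8
tool_pos: [0.505, 0.0957, 0.2234]
orientation: [2.454, 1.962, 0.0]
force: [-0.5, -0.8, -2.5]
opening: 0.034
gripper_force: 25.0
```

>>> move_arm(
  plan=[
    [0, 0, 0, -0.002, 0, 0.05, 20],
    [0, 0, 0, -0.002, 0, 0.05, 20],
    [0, 0, 0, -0.002, 0, 0.05, 20],
    [0, 0, 0, -0.002, 0, 0.05, 20],
    [0, 0, 0, -0.002, 0, 0.05, 20],
    [0, 0, 0, -0.002, 0, 0.05, 20],
    [0, 0, 0, -0.002, 0, 0.05, 20],
    [0, 0, 0, -0.002, 0, 0.05, 20],
    [0, 0, 0, -0.002, 0, 0.05, 20],
    [0, 0, 0, -0.002, 0, 0.05, 20],
  ],
)

```text
t: 17.8
tool_pos: [0.5049, 0.0952, 0.2108]
orientation: [2.454, 1.962, 0.0]
force: [0.7, -0.7, -2.0]
opening: 0.0338
gripper_force: 25.0
```

```bash
python3 grid.py
```

```text
17.8 [0.50485993 0.09516193 0.21082819] [ 0.72247857 -0.73729802 -2.00364763] [-0.17690389 -0.21741676  0.02138073] collar 0.1753281942862085
plate 0.17415761873298385
 -80    .    .    .  -20  -15  -12  -12    .    .    .    .
 -76    .    .    .  -15  -13   -7   -8  -12    .    .    .
 -72   -5   -2   -3   -7   -3   -4   -2   -2   -3   -2    .
 -44   -2   -0   -0   -0   -0   -0    0   -0    0    0    .
 -40   -5    0   -0   -1   -0    0   -0    0    0   -0    .
 -36   -1    3    1    2    2    4    2    1    3    1    .
 -32    1    5    5    5    5    5    6    5    5    5    .
 -28   -4    5    4    .    .    .    .    4    .    5    .
 -24   -4    5   -0    1    5    4    5    1    4    5    .
 -20    0    5    0    1    7    8    8    2    1    4    .
 -16   -3    6   -0    4   14   16   18    8    1    5    .
 -12    2    5    0    8   15    .   13    8    1    4    .
  -8   -2    4    4   12   15    .    .    9    6    2    .
  -4    0    5    6   14    .    .    .    .    6    7    .
   0    0    6    3    8    .    .    .    .    .    4    .
   4    3    5    7   10    .    .    .    .    .    5    .
   8   -3    4    0    .    9    .    .    .    .    6    .
  12    1    5    1    7    .    .    .    .    .    .    .
  16   -2    5    3    8    8    .    .    .    .    .    .
  20    2    5    3    3    7    .    .    .    .    .    .
  24   -3    5    5    .    .    .    .    .    .    .    .
  28    .    .    .    .    .    .    .    .    .    .    .
```

>>> move_arm(
  plan=[
    [0, 0, 0, 0, 0, 0.05, 20],
    [0, 0, 0, 0, 0, 0.05, 20],
    [0, 0, 0, 0, 0, 0.05, 20],
    [0, 0, 0, 0, 0, 0.05, 20],
    [0, 0, 0, 0, 0, 0.05, 20],
    [0, 0, 0, 0, 0, 0.05, 20],
    [0, 0, 0, 0, 0, 0.05, 20],
    [0, 0, 0, 0, 0, 0.05, 20],
    [0, 0, 0, 0, 0, 0.05, 20],
    [0, 0, 0, 0, 0, 0.05, 20],
  ],
)

```text
t: 18.85
tool_pos: [0.5048, 0.0952, 0.1983]
orientation: [-2.454, -1.962, 0.0]
force: [-0.1, -1.6, -1.1]
opening: 0.0337
gripper_force: 25.0
```

>>> move_arm(
  plan=[
    [0, 0, 0, 0, 0, 0.05, 20],
    [0, 0, 0, 0.002, 0, 0.05, 20],
    [0, 0, 0, 0, 0, 0.05, 20],
    [0, 0, 0, 0.002, 0, 0.05, 20],
    [0, 0, 0, 0, 0, 0.04, 20],
    [0, 0, 0, 0.002, 0, 0.04, 20],
    [0, 0, 0, 0, 0, 0.03, 20],
    [0, 0, 0, 0.002, 0, 0.02, 20],
    [0, 0, 0, 0, 0, 0.01, 20],
    [0, 0, 0, 0, 0, 0, 20],
  ],
)

```text
t: 19.85
tool_pos: [0.5049, 0.0954, 0.1899]
orientation: [2.454, 1.962, -0.0]
force: [-0.9, -1.2, -1.4]
opening: 0.0339
gripper_force: 25.0
```

```bash
cat > favg.py <<'E'
from h import *
F=[]
for i in range(14):
    c=read_camera('side'); F.append(read_state()['force'])
F=np.array(F); s=read_state(); p=s['tool_pos']; print(s['t'],p,'F',F.mean(0).round(2),F.std(0).round(2))
W=cloud(cam('side')); a=np.deg2rad(-101); ex=np.array([np.cos(a),np.sin(a)]); ey=np.array([-ex[1],ex[0]])
d=W[...,:2]-p[:2]; X=d@ex*1e3; Y=d@ey*1e3; m=(X>-68)&(X<-44)&(abs(Y)<30)&(abs(W[...,2]-p[2]+.0355)<.035); zp=np.median(W[m][:,2]); print('plate',zp,'collar',p[2]-.0355)
E
python3 favg.py
```

```text
20.55 [0.50489782 0.09536421 0.1899143 ] F [-0.85 -1.25 -1.06] [0.43 0.5  0.51]
plate 0.1532841792263555 collar 0.15441430372634396
```

>>> move_arm(
  plan=[
    [0, 0, 0, -0.005, -0.003, 0.04, 20],
    [0, 0, 0, -0.005, -0.003, 0.05, 20],
    [0, 0, 0, -0.005, -0.003, 0.05, 20],
    [0, 0, 0, -0.005, -0.003, 0.05, 20],
    [0, 0, 0, 0, -0.003, 0.05, 20],
    [0, 0, 0, 0, -0.003, 0.05, 20],
    [0, 0, 0, 0, 0, 0.05, 20],
    [0, 0, 0, 0, 0, 0.05, 20],
    [0, 0, 0, 0, 0, 0.05, 20],
    [0, 0, 0, 0, 0, 0.04, 20],
  ],
)

```text
t: 21.6
tool_pos: [0.5043, 0.095, 0.1778]
orientation: [-2.454, -1.962, 0.0]
force: [1.1, 1.5, 0.7]
opening: 0.0337
gripper_force: 25.0
```

>>> move_arm(
  plan=[
    [0, 0, 0, 0, 0, 0.04, 20],
    [0, 0, 0, 0, 0, 0.04, 20],
    [0, 0, 0, 0, 0, 0.04, 20],
    [0, 0, 0, 0, 0, 0.03, 20],
    [0, 0, 0, 0, 0, 0.03, 20],
    [0, 0, 0, 0, 0, 0.02, 20],
    [0, 0, 0, 0, 0, 0.02, 20],
    [0, 0, 0, 0, 0, 0.01, 20],
    [0, 0, 0, 0, 0, 0, 20],
    [0, 0, 0, 0, 0, 0, 20],
  ],
)

```text
t: 22.6
tool_pos: [0.5043, 0.095, 0.1722]
orientation: [-2.454, -1.962, 0.0]
force: [-0.2, 2.6, 0.6]
opening: 0.0333
gripper_force: 25.0
```

```bash
python3 favg.py
```

```text
23.3 [0.50432079 0.09499275 0.17213764] F [ 0.29  2.54 -0.1 ] [0.45 0.49 0.52]
plate 0.13558324219337015 collar 0.13663763879313257
```

>>> move_arm(
  plan=[
    [0, 0, 0, 0.01, 0, 0, 20],
    [0, 0, 0, 0.01, 0, 0, 20],
    [0, 0, 0, 0.01, 0, 0, 20],
    [0, 0, 0, 0.01, 0, 0, 20],
    [0, 0, 0, 0.01, 0, 0, 20],
    [0, 0, 0, 0, 0, 0, 20],
    [0, 0, 0, 0, 0, 0, 20],
    [0, 0, 0, 0, 0, 0, 20],
    [0, 0, 0, 0, 0, 0, 20],
    [0, 0, 0, 0, 0, 0, 20],
  ],
)

```text
t: 24.35
tool_pos: [0.5046, 0.0962, 0.1721]
orientation: [2.454, 1.962, -0.0]
force: [-0.6, -2.4, 0.0]
opening: 0.0333
gripper_force: 25.0
```

```bash
python3 favg.py; python3 grid.py
```

```text
25.05 [0.50459415 0.0961954  0.17215538] F [-0.36 -2.23 -0.47] [0.48 0.34 0.52]
plate 0.13550312425353966 collar 0.13665537923196291
25.1 [0.50461949 0.09617319 0.17215965] [-0.77945264 -2.80997654 -1.01160174] [-0.42639916 -0.0331938  -0.01998852] collar 0.13665965162149954
plate 0.13552995446029226
 -80    .    .    .  -19  -14   -9  -11  -18    .    .    .
 -76    .    .    .  -13   -6   -7  -10  -12    .    .    .
 -72   -4   -3   -1   -7   -3   -2   -3   -2   -2   -3    .
 -44   -4    0    0   -0    0   -0    0   -0   -0   -0    .
 -40   -2    0    1    1    1    0    0    1   -0   -0    .
 -36    1    2    2    1    2    1    1    2    1    2    .
 -32    1    2    5    5    3    5    5    6    5    5    .
 -28   -1    5    .    .    4    .    .    .    .    5    .
 -24   -2    4    1    1    4    4    3    .    1    4    .
 -20   -1    5    .    2    5    8    7    0    1    4    .
 -16    1    5    2    3   13   15   10    9    0    6    .
 -12   -0    6    2    8   18    .   22    7    0    3    .
  -8    1    5    5   13   15    .    .    8    6    4    .
  -4    0    4    6    9    .    .    .    .    5    5    .
   0   -1    5    5   14    .    .    .    .    6    6    .
   4   -1    6    2    8    .    .    .    .    .    5    .
   8   -0    6    4    9    .    .    .    .    .    .    .
  12   -1    5    .    9    .    .    .    .    .    .    .
  16   -2    4   -1   -1    7    .    .    .    .    .    .
  20   -0    5    4    3    .    .    .    .    .    .    .
  24   -4    5    4    .    .    .    .    .    .    .    .
  28    .    .    .    .    .    .    .    .    .    .    .
```

>>> move_arm(
  plan=[
    [0, 0, 0, -0.007, 0, 0.01, 20],
    [0, 0, 0, -0.007, 0, 0.02, 20],
    [0, 0, 0, -0.006, 0, 0.02, 20],
    [0, 0, 0, 0, 0, 0.02, 20],
    [0, 0, 0, 0, 0, 0.02, 20],
    [0, 0, 0, 0, 0, 0.02, 20],
    [0, 0, 0, 0, 0, 0.01, 20],
    [0, 0, 0, 0, 0, 0, 20],
    [0, 0, 0, 0, 0, 0, 20],
    [0, 0, 0, 0, 0, 0, 20],
  ],
)

```text
t: 26.15
tool_pos: [0.5045, 0.0957, 0.1692]
orientation: [2.454, 1.962, 0.0]
force: [1.7, 2.7, 0.0]
opening: 0.0338
gripper_force: 25.0
```

```bash
python3 favg.py
```

```text
26.85 [0.50452146 0.09571144 0.16918027] F [0.34 2.37 0.21] [0.51 0.58 0.48]
plate 0.13251161815704865 collar 0.13368027497790316
```

>>> move_arm(
  plan=[
    [0, 0, 0, 0.005, 0, 0, 20],
    [0, 0, 0, 0.005, 0, 0, 20],
    [0, 0, 0, 0, 0, 0, 20],
    [0, 0, 0, 0, 0, 0, 20],
    [0, 0, 0, 0, 0, 0, 20],
    [0, 0, 0, 0, 0, 0, 20],
    [0, 0, 0, 0, 0, 0, 20],
    [0, 0, 0, 0, 0, 0, 20],
    [0, 0, 0, 0, 0, 0, 20],
    [0, 0, 0, 0, 0, 0, 20],
  ],
)

```text
t: 27.9
tool_pos: [0.5045, 0.0958, 0.1691]
orientation: [2.454, 1.962, -0.0]
force: [0.3, -1.0, -0.1]
opening: 0.0337
gripper_force: 25.0
```

```bash
python3 favg.py
```

```text
28.6 [0.50453359 0.09588349 0.1691269 ] F [ 0.46 -1.   -0.1 ] [0.37 0.69 0.34]
plate 0.13262357855830056 collar 0.13362689872536712
```

All forces are near zero and the arm has settled, so it carries the scope. I'll reduce the grip and open slowly.

>>> move_arm(
  force=3,
  plan=[
    [0, 0, 0, 0, 0, 0, 33],
    [0, 0, 0, 0, 0, 0, 33],
    [0, 0, 0, 0, 0, 0, 33],
    [0, 0, 0, 0, 0, 0, 34.2],
    [0, 0, 0, 0, 0, 0, 34.5],
    [0, 0, 0, 0, 0, 0, 34.8],
    [0, 0, 0, 0, 0, 0, 35.1],
    [0, 0, 0, 0, 0, 0, 35.5],
    [0, 0, 0, 0, 0, 0, 36],
    [0, 0, 0, 0, 0, 0, 36.5],
  ],
)

```text
t: 29.65
tool_pos: [0.5045, 0.0959, 0.1691]
orientation: [-2.454, -1.962, 0.0]
force: [-0.0, 0.5, 0.3]
opening: 0.0361
gripper_force: 0.0
```

```bash
python3 favg.py; python3 -c "
from h import *
save('s6.png',cam('side')['frame'][150:270,220:360],5)"
```

```text
30.35 [0.50454061 0.0959606  0.16914495] F [-0.03 -0.1   0.18] [0.45 0.41 0.46]
plate 0.13045559801722106 collar 0.13364495183698233
```

View pics/s6.png

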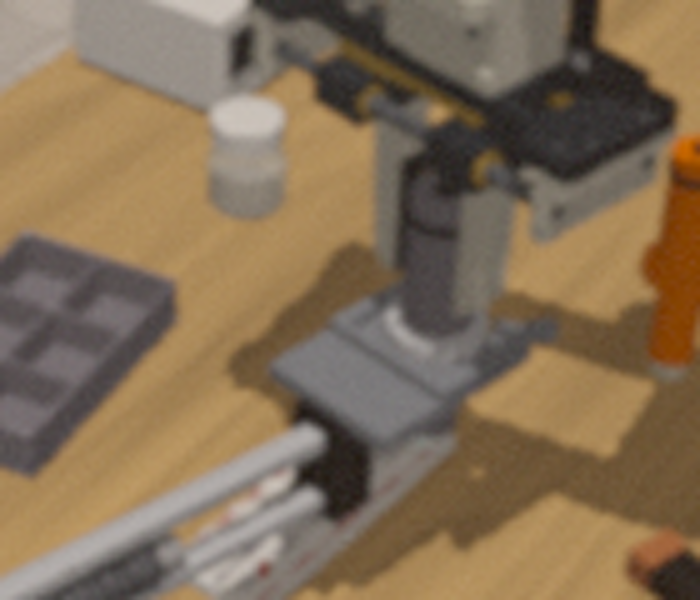

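The collar sits between the lips at (420,340), the scope is upright, and the arm sank only 2 mm more. I'll open fully clear and retreat straight up.

>>> move_arm(
  plan=[
    [0, 0, 0, 0, 0, 0, 38],
    [0, 0, 0, 0, 0, 0, 41],
    [0, 0, 0, 0, 0, 0, 45],
    [0, 0, 0, 0, 0, 0, 50],
    [0, 0, 0, 0, 0, 0, 55],
    [0, 0, 0, 0, 0, 0, 60],
    [0, 0, 0, 0, 0, 0, 60],
    [0, 0, 0, 0, 0, -0.1, 60],
    [0, 0, 0, 0, 0, -0.2, 60],
    [0, 0, 0, 0, 0, -0.3, 60],
  ],
)

```text
t: 31.45
tool_pos: [0.5043, 0.0959, 0.1844]
orientation: [-2.453, -1.962, 0.001]
force: [-0.7, -0.3, 0.2]
opening: 0.0602
gripper_force: 0.0
```

>>> move_arm(
  plan=[
    [0, 0, 0, 0, 0, -0.4, 60],
    [0, 0, 0, 0, 0, -0.5, 60],
    [0, 0, 0, 0, 0, -0.5, 60],
    [0, 0, 0, 0, 0, -0.6, 60],
    [0, 0, 0, 0, 0, -0.6, 60],
    [0, 0, 0, 0, 0, -0.6, 60],
    [0, 0, 0, 0, 0, -0.6, 60],
    [0, 0, 0, 0, 0, -0.5, 60],
    [0, 0, 0, 0, 0, -0.3, 60],
    [0, 0, 0, 0, 0, 0, 60],
  ],
)

```text
t: 32.45
tool_pos: [0.5051, 0.096, 0.3006]
orientation: [2.453, 1.961, 0.003]
force: [0.7, 0.1, -0.3]
opening: 0.0601
gripper_force: 0.0
```

Run:
```python
from h import *
print(read_state()['tool_pos'])
c=cam('side'); save('s7.png',c['frame'],1.4); W=cloud(c); a=np.deg2rad(-101); ex=np.array([np.cos(a),np.sin(a)])
d=W[...,:2]-[.5045,.096]; X=d@ex; Y=d@np.array([-ex[1],ex[0]]); m=(X>-.068)&(X<-.044)&(abs(Y)<.03)&(abs(W[...,2]-.13)<.03); print('plate',np.median(W[m][:,2]))
```

```text
[0.50512145 0.09598115 0.30056638]
plate 0.1303036484093527
```

View pics/s7.png

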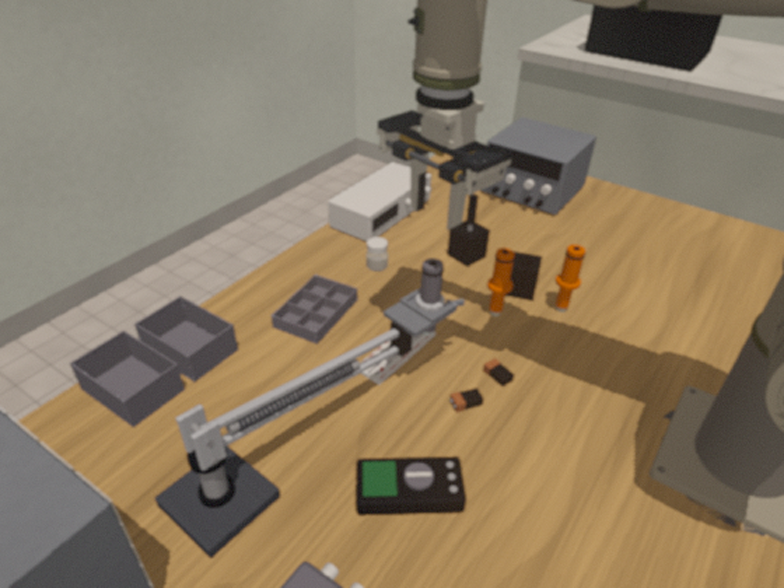

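The scope hangs upright in the fork at (430,290), the arm is steady, the gripper is clear above, and the other things are where they were.

```bash
python3 -c "
from plant import close_job; print(close_job())"
```

```text
the job is handed in; nothing more can be done
None
```

The grey microscope hangs by its collar in the forked holder, with the arm settled and carrying it (it sank about 2 mm on release, then held steady). On the first try the collar briefly rested on the front lips, so I lifted it and reseated it. The other things look undisturbed, and the job was handed in at about 32 s of the 67 s allowed.

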